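# Load a tip box into the tip station and shut the gate on its sensor pin

### The arm

A 7-joint arm with a two-finger parallel gripper is mounted at the origin on a cart in front of the work surface, level with it; the furniture and walls round the work are solid. World frame = base frame: x ahead of the robot, y to its left, z up, the work surface at z = 0. Lengths are in m, angles in rad, forces in N, time in s.
With the tool pointing down it reaches from about 0.425 to 0.925 m from the base axis. Payload 6.8 kg.
Tool frame: the origin (TCP) lies between the finger pads; the fingertips stand 11 mm ahead of it and the grasp point (between the pads) lies 8 mm behind it; z points along the fingers, y is the line along which they close (so a half turn about z gives the same grasp; the last joint's range is limited). The gripper opens to 85 mm and grips with 20 to 120 N. Pads are 22 mm wide; open, the fingers measure 114 mm over their backs; the gripper's body (76 mm by 85 mm) begins 54 mm behind the grasp point. The pads swing forward as they close: fully open they stand 13 mm farther back than shut.
Start: joints at [-1.223, 0.477, 0.022, 1.555, -0.011, 1.109, -0.083], TCP at [0.297, 0.606, 0.242] pointing down, gripper open.
Joint ranges: [-2.96, 2.96], [-0.34, 2.1], [-1.41, 1.46], [0.24, 2.44], [-1.37, 4.51], [0.17, 1.92], [-2.96, 2.96]. Speed limits (rad/s): [2.39, 2.39, 3.14, 3.14, 3.14, 3.14, 3.14].

### API

Orientations are given as a rotation vector (axis times angle).
In Python, from bench import r gives the robot as it stands.
- The arm moves only by the tool send_rows, never from a script. Its argument "deltas" is a list of rows, each an object of numbers: "dx", "dy", "dz": the shift along the world's x, y, z in mm; "rx", "ry", "rz": the turn, a rotation vector about the world's x, y, z in degrees. A call has 1 to 5 rows; each row is the pose to reach, as a shift and turn from the pose commanded when the call began; what a row does not reach only later rows make up. A row lasts 1/12 s, in which the tool goes at most 41.7 mm and 7.16 degrees, less where a joint would pass 70% of its speed; a pose out of reach is approached as far as the arm can. A call with a gripper value outside its range is refused whole. "jaw" is the finger opening in mm, from 0 to 85.4, set as the call begins (left out, the last holds). The fingers move at their own pace and stop on an object; "newtons" is the grip in N (left out, the last holds). Time passes only in rows, so rows that repeat a pose let the fingers close. It gives the time, the measured TCP pose, the force, the opening and the grip force at its end, in the units of the state.
- r.get_obs(): the state, without advancing time (a new reading comes with each control period).
- r.grab_frame(name): name is "side" or "top"; returns a dict with "frame" (400x640x3 uint8, blue, green, red), "z_map" (400x640 float32, m along the optical axis (not along the pixel's ray), 0 where there is no reading), "vertical_fov" (degrees; the focal length in pixels is half the picture's height over the tangent of half this angle, whatever the lens; pixels are square), "cx", "cy" (the principal point, pixels), "xyz" and "orientation" of the camera in the world. Camera axes: x right, y down, z forward; pixel columns grow to the right and rows downward; lengths in m; the calibration is good to about 2 mm. A picture is of the moment at which its call begins.
- r.hand_in(): hands the job in; it is judged then, once.
The state is a dict: "clock": time; "joints": joint angles; "qvel": joint speeds; "tau": joint torques, N m; "tcp_pos": TCP position; "orientation": TCP orientation; "contact_force": force on the tool from outside, world axes, zero at the start; "moment": the same for the moment, N m; "grip_width": finger opening in m; "gripper_force": force on a finger pad.
Only numpy, scipy, OpenCV 4.12 (cv2) and the standard library are available. Lean on these libraries where they do the work, as an engineer would, in place of code of your own. Each camera call takes 0.05 s, during which the arm holds its last target. There are 200 camera calls.

### The job

Load the pipette-tip box into the tip station: swing the station's gate out of the way, slide the box across the table into the bay (do not lift or tip it) until it pushes the sprung sensor pin in, then swing the gate fully shut behind it so that the box stays home and keeps the pin pressed. Let go of everything and leave the other things on the desk where they are.

Things in the scene. Friction and masses are not known exactly. Their poses are not given: they have to be found in the camera images.
- box_mid (a point): centre of the closed pipette-tip box (blue, clear lid, 0.2 to 0.3 kg, too wide to grasp), 36 mm above its underside. The body measures 82 mm along x, 118 mm along y, 72 mm high, with upright flat walls from 2 to 50 mm above the table. Its x axis points to the lid-hinge side, which goes into the bay first; z up. A fixed stack of papers, 28 mm high, may lie close beside it
- tip_station: low aluminium frame screwed to the table, open at the front. Origin on the table at the centre of the box's home place; x points into the bay, towards the sensor, z up. Box home: box_mid at x = 0 to 1 mm, y within 3 mm of 0, its x axis along the station's. Black switch housing (44 mm high) behind the back beam, to x = 120 mm; the back beam is 34 mm high
- bay_mouth (a point): middle of the bay's open front, on the table, at x = -22 mm, y = 0 in the station's frame. Bay 124 mm wide; side rails 30 mm high, 8 mm thick, inner faces at y = +-62 mm from x = -22 to 58 mm; their front ends flare out to about y = +-75 mm at x = -41 mm. The home box stands 19 mm out of the side rails at the rear. A monitor hangs left of the work, its lower edge 405 mm above the table
- pin (a joint): sensor pin, a steel plunger 11 mm across that stands out of the back beam towards the open front, at y = 0, 24 mm above the table; in m: 0 = out, 0.010 = flush with the two rubber stops that end the box's travel (limit 0.011). Sprung: about 0.3 N at 0 and 3.6 N at 0.010, so it pushes a box that is not held back out by some millimetres
- pin_tip (a point): tip of the sensor pin, at x = 32 mm in the station's frame when the pin is out; the rubber stops' faces lie at x = 42 mm
- gate (a joint): swing gate across the open front; in rad: 0 = fully shut (its limit), grows as it swings outward, away from the bay (counter-clockwise seen from above), limit 2.3. From about 1.7 on it is clear of the box's way. Stiff friction hinge (about 3.5 N at the peg): it stays where it is left, and holds the box against the pin
- gate_hinge (a point): the gate's upright hinge axis, at x = -62 mm, y = -84 mm in the station's frame
- gate_peg (a point): finger peg at the gate's free end: upright, black, round, 16 mm in diameter, from 43 to 88 mm above the table (this point: 66 mm), 122 mm from the hinge axis; with the gate shut at x = -62 mm, y = 38 mm in the station's frame. The arm below it is 12 mm thick, 16 to 38 mm above the table; its rubber bumper, 84 mm from the hinge, then bears on the box's rear face
- dropper: bystander, leave where it is: upright small white bottle beside the bay, 30 mm in diameter, 75 mm high; origin under its middle
- objective_pot: bystander, leave where it is: upright black screw pot beside the bay, 41 mm in diameter, 51 mm high; origin under its middle
There are look-alikes about, which are no part of the job. What is shaped like the part that bears box_mid but red is not meant.

How it is judged:
By the outcome, as a careful person would: the job done as asked, in the order asked, and still so for the second after the job is handed in, with the robot touching nothing.
It also fails if it takes over 72 s, if anything falls off the work surface, if the arm or the gripper's body presses on something with over 40 N, if the wrist force passes 120 N, or if a joint passes its speed limit or range.

## Working session

There is one attempt and no reset: what is moved stays moved. The work goes in short steps, Python scripts to look and compute and a tool call to move; the robot and the scene stay as the last step left them, time stands still between calls to the robot, and variables do not carry over. Pictures are saved under pics/ and viewed, at most 10 in all, crops included, and the job is handed in when it is done.

Besides the shell and the picture viewer there is one more tool, called after "Emit:" in YAML: its name, and indented under it one key for each argument. send_rows: Moves the arm, as the interface text tells. Its arguments: {"type":"object","properties":{"deltas":{"type":"array","items":{"type":"object","properties":{"dx":{"type":"number"},"dy":{"type":"number"},"dz":{"type":"number"},"rx":{"type":"number"},"ry":{"type":"number"},"rz":{"type":"number"}}}},"jaw":{"type":"number"},"newtons":{"type":"number"}},"required":["deltas"]}

```bash
mkdir -p pics; cat > h.py <<'E'
import numpy as np, cv2, pickle
from scipy.spatial.transform import Rotation as R
from bench import r
def rot(o):
    o=np.array(o,float)
    if o.shape==(3,3): return o
    return R.from_rotvec(o).as_matrix() if o.size==3 else R.from_quat(o).as_matrix()
def grab(n):
    d=r.grab_frame(n); pickle.dump(d,open(n+'.pkl','wb')); return d
def load(n): return pickle.load(open(n+'.pkl','rb'))
def cloud(d):
    z=np.asarray(d['z_map'],float); f=200/np.tan(np.radians(d['vertical_fov'])/2)
    v,u=np.mgrid[0:400,0:640]
    p=np.stack([(u-d['cx'])/f*z,(v-d['cy'])/f*z,z],-1)
    w=p@rot(d['orientation']).T+np.array(d['xyz']); w[z==0]=np.nan
    return w
def onplane(d,u,v,h):
    f=200/np.tan(np.radians(d['vertical_fov'])/2)
    q=rot(d['orientation'])@np.array([(u-d['cx'])/f,(v-d['cy'])/f,1]); c=np.array(d['xyz'])
    return c+q*(h-c[2])/q[2]
E
python3 - <<'E'
from h import *
for n in ('top','side'):
    d=grab(n); cv2.imwrite(f'pics/{n}0.png',d['frame']); print(n,d['xyz'],d['orientation'],d['vertical_fov'],d['cx'],d['cy'])
print(r.get_obs())
E
```

```text
top [ 0.31204543 -0.07922083  1.6982887 ] [-2.14897258  2.11850042 -0.19533893] 43.1326931211287 324.26678688967235 195.306759448692
side [ 0.2164087  -0.93420814  1.16550882] [-2.37866453  0.53838235 -0.19577697] 45.312545905637045 317.98226933300725 193.08356141443423
{'clock': 0.1, 'joints': array([-1.22311449,  0.47770764,  0.02235445,  1.5563496 , -0.01150931,
        1.10929441, -0.08313149]), 'qvel': array([-1.61735899e-03, -9.89835285e-04, -9.91256747e-06, -2.36249886e-03,
        5.03823661e-04,  1.04650515e-03, -1.11082464e-04]), 'tau': array([ 3.61720617e-03, -5.97764111e+01,  1.61308195e+00, -2.81951076e+01,
        1.26834575e-02,  5.04514479e-03, -3.22596759e-05]), 'tcp_pos': array([0.29689785, 0.60562699, 0.24143098]), 'orientation': array([-7.09741524e-01, -3.06010808e+00,  2.52977669e-03]), 'contact_force': array([ 0.949312  , -0.61953116, -0.26504003]), 'moment': array([-0.01309682,  0.01270834, -0.02763572]), 'gripper_force': 0.0, 'grip_width': 0.08575797112657743}
```

View pics/top0.png

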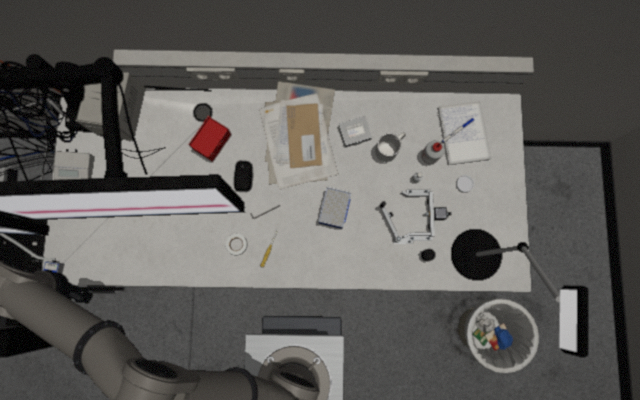

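View pics/side0.png

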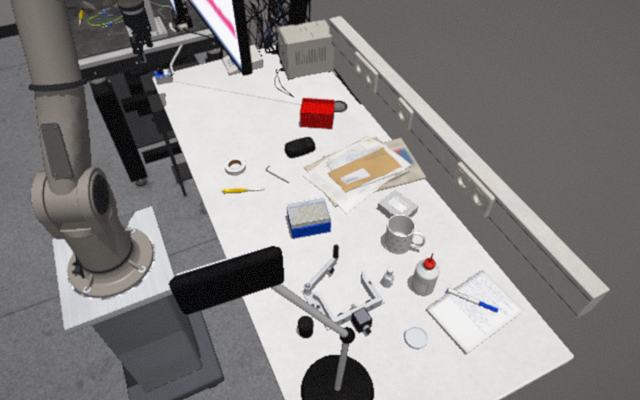

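The blue box (top 335,208; side 309,218) fits the description. The red box (top 210,139) is the look-alike. The station is at top (420,217) with its mouth facing the image's left (+y world), and the gate peg is at about (382,206). I'll enlarge a crop to confirm.

```bash
python3 - <<'E'
from h import *
d=load('top'); c=d['frame'][165:275,305:465]; cv2.imwrite('pics/topc.png',cv2.resize(c,None,fx=5,fy=5,interpolation=cv2.INTER_CUBIC))
w=cloud(d)
print('table',np.nanmedian(w[255:270,320:360,2]))
# box: points high 60-80mm near box
m=np.zeros((400,640),bool); m[180:235,310:358]=1
for lo,hi in ((.055,.09),(.02,.09)):
    q=w[m&(w[...,2]>lo)&(w[...,2]<hi)]
    print('box',len(q),np.median(q[:,2]),cv2.minAreaRect((q[:,:2]*1000).astype(np.float32)))
m[:]=0; m[195:215,374:392]=1
q=w[m&(w[...,2]>.06)]; print('peg',q.round(3).tolist()[:20])
for nm,(a,b,cc,dd) in dict(drop=(168,186,408,426),pot=(245,265,418,440)).items():
    q=w[a:b,cc:dd].reshape(-1,3); q=q[q[:,2]>.03]; print(nm,len(q),q.mean(0),q[:,2].max())
s=load('side'); ws=cloud(s)
m[:]=0; m[190:245,280:340]=1
q=ws[m&(ws[...,2]>.055)&(ws[...,2]<.09)]
print('boxside',len(q),np.median(q[:,2]),cv2.minAreaRect((q[:,:2]*1000).astype(np.float32)))
m[:]=0; m[240:275,320:345]=1
q=ws[m&(ws[...,2]>.06)&(ws[...,2]<.1)]; print('pegside',len(q),q.mean(0))
E
```

```text
table 0.0005819390261128099
box 926 0.072960706906537 ((563.0879516601562, -125.14913940429688), (88.20549774169922, 118.90400695800781), 77.88924407958984)
box 976 0.07275138365513101 ((582.08642578125, -99.65168762207031), (146.0884246826172, 145.70748901367188), 77.73793029785156)
peg [[0.58, -0.28, 0.088], [0.58, -0.283, 0.088], [0.576, -0.276, 0.092], [0.576, -0.279, 0.094], [0.577, -0.283, 0.088], [0.577, -0.287, 0.088], [0.574, -0.274, 0.086], [0.573, -0.276, 0.091], [0.574, -0.281, 0.084], [0.573, -0.283, 0.09], [0.574, -0.286, 0.09], [0.573, -0.275, 0.074], [0.571, -0.278, 0.082], [0.57, -0.28, 0.089], [0.571, -0.284, 0.084], [0.571, -0.287, 0.088], [0.569, -0.275, 0.078], [0.567, -0.277, 0.088], [0.567, -0.28, 0.088], [0.568, -0.284, 0.083]]
drop 76 [ 0.67003182 -0.40033777  0.05628717] 0.08595076320802097
pot 131 [ 0.41264165 -0.43277635  0.05159092] 0.0600680150455184
boxside 1026 0.07087889112504986 ((562.939453125, -126.71627807617188), (90.31439208984375, 118.98178100585938), 76.56755828857422)
pegside 44 [ 0.57169195 -0.28710517  0.07866091]
```

View pics/topc.png

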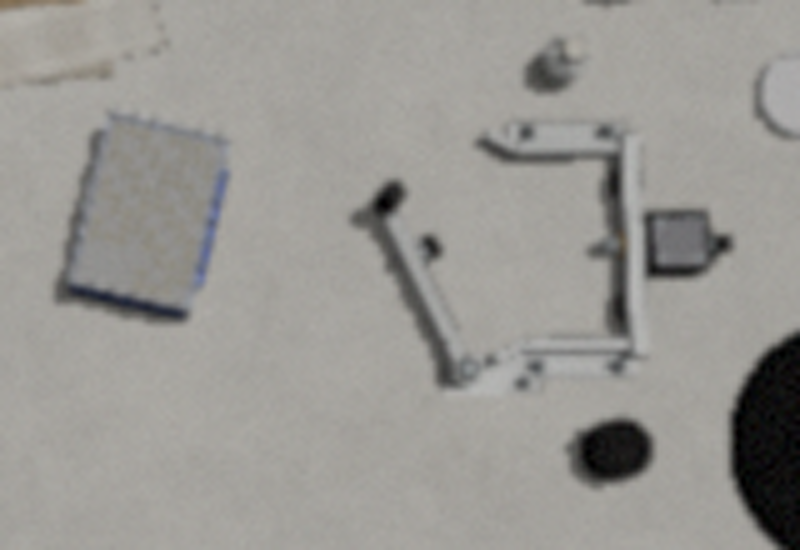

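The crop shows the box at crop (150,215). The gate runs from the hinge at (468,370) to the peg at (385,198), pin tip at (592,248), and back beam at x≈635. I'll fit the station pose and check which side the lid hinge is on.

```bash
python3 - <<'E'
from h import *
from scipy.optimize import least_squares
d=load('top'); s=load('side')
def P(u,v,h): return onplane(d,305+(u+.5)/5-.5,165+(v+.5)/5-.5,h)[:2]
obs=[((32,0),P(592,248,.024)),((-62,-84),P(468,370,.04)),((-22,62),P(520,157,.03)),((-22,-62),P(522,350,.03)),((58,70),P(640,125,.034)),((58,-70),P(645,352,.034))]
def f(p):
    t=p[2];A=np.array([[np.cos(t),-np.sin(t)],[np.sin(t),np.cos(t)]])
    return np.concatenate([A@np.array(a)+p[:2]*1000-o*1000 for a,o in obs])
so=least_squares(f,[.56,-.4,-1.57],x_scale=[.01,.01,.1],loss='soft_l1'); print(so.x,np.degrees(so.x[2]),so.fun.reshape(-1,2).round(1).tolist())
# cloud of station
t=so.x[2];A=np.array([[np.cos(t),-np.sin(t)],[np.sin(t),np.cos(t)]])
for n,dd in (('top',d),('side',s)):
    w=cloud(dd).reshape(-1,3); q=(w[:,:2]-so.x[:2])@A*1000; z=w[:,2]*1000
    def sel(x0,x1,y0,y1,z0,z1):
        m=(q[:,0]>x0)&(q[:,0]<x1)&(q[:,1]>y0)&(q[:,1]<y1)&(z>z0)&(z<z1); return q[m]
    for nm,a in dict(railL=(-10,35,50,85,24,36),railR=(-10,35,-85,-50,24,36)).items():
        b=sel(*a); 
        if len(b)>5:
            k=np.polyfit(b[:,0],b[:,1],1); print(n,nm,len(b),'y',np.percentile(b[:,1],[5,50,95]).round(1),'slope',k[0].round(3))
    b=sel(35,75,-50,50,28,40); k=np.polyfit(b[:,1],b[:,0],1); print(n,'beam x',len(b),np.percentile(b[:,0],[5,50,95]).round(1),'slope',k[0].round(3))
    b=sel(65,140,-30,30,38,50); print(n,'housing',len(b),b.mean(0) if len(b) else 0, b[:,0].max(),b[:,1].min(),b[:,1].max())
c=s['frame'][180:350,270:400]; cv2.imwrite('pics/sidec.png',cv2.resize(c,None,fx=3.5,fy=3.5,interpolation=cv2.INTER_CUBIC))
E
```

```text
[ 0.54771834 -0.3952684  -1.56436716] -89.63163608429812 [[-0.3, -5.5], [-0.6, 1.5], [1.3, 0.6], [7.0, -0.9], [-12.5, 0.9], [0.0, -0.4]]
top railL 32 y [64.2 67.4 71.4] slope 0.017
top railR 22 y [-67.  -65.1 -63.3] slope 0.016
top beam x 121 [42.9 52.  63.7] slope -0.015
top housing 118 [81.69456066  2.73970725] 100.20543841663573 -18.06843383946548 22.95841079852315
side railL 52 y [62.6 66.5 70.9] slope -0.01
side railR 53 y [-68.8 -65.4 -61.2] slope 0.031
side beam x 190 [44.7 54.4 61.8] slope -0.024
side housing 222 [84.91352137  1.67893383] 103.71319863806754 -17.76418415259561 22.832583938474276
```

View pics/sidec.png

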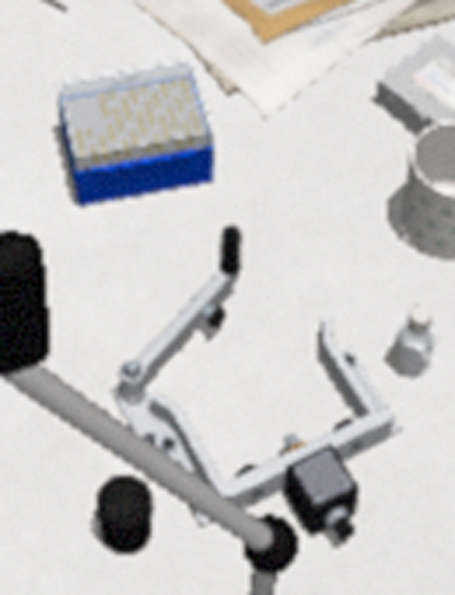

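The side crop shows the same blue box at crop (140,135), and the gate is ajar at about 0.43 rad with the peg at (232,250). Hinge to peg measures 122 mm, which matches, and the box measures about 118 mm by 88 mm. Next I'll check the monitor for the transit.

```bash
python3 - <<'E'
from h import *
d=load('top'); w=cloud(d); m=(w[...,2]>.35)&(w[...,0]>.33)
m[:150]=0;m[225:]=0; m[:,250:]=0
q=w[m]; print('monitor',len(q),q.min(0).round(3),q.max(0).round(3))
s=load('side'); ws=cloud(s); a=ws[60:75,225:250]; print(ws[5:70:10,240].round(3).tolist())
print(onplane(d,243,210,.42))
E
```

```text
monitor 10021 [0.441 0.114 0.356] [0.633 0.721 0.752]
[[0.51, 0.116, 0.601], [0.507, 0.116, 0.577], [0.503, 0.115, 0.552], [0.499, 0.112, 0.528], [0.497, 0.117, 0.498], [0.493, 0.118, 0.469], [0.493, 0.131, 0.431]]
[0.496399   0.11853906 0.42      ]
```

Emit:
send_rows:
  deltas:
    - {"dx": 0,"dy": -40,"dz": -14,"rz": -7}
    - {"dx": 0,"dy": -78,"dz": -28,"rz": -14}
    - {"dx": 3,"dy": -116,"dz": -42,"rz": -21}
    - {"dx": 8,"dy": -154,"dz": -56,"rz": -28}
    - {"dx": 14,"dy": -192,"dz": -70,"rz": -35}
  jaw: 50
  newtons: 40

```text
$.deltas[0]: bad value
```

Emit:
send_rows:
  deltas:
    - {"dx": 0,"dy": -38,"dz": -14,"rx": 0,"ry": 0,"rz": -7}
    - {"dx": 0,"dy": -76,"dz": -28,"rx": 0,"ry": 0,"rz": -14}
    - {"dx": 3,"dy": -114,"dz": -42,"rx": 0,"ry": 0,"rz": -21}
    - {"dx": 8,"dy": -152,"dz": -56,"rx": 0,"ry": 0,"rz": -28}
    - {"dx": 14,"dy": -190,"dz": -70,"rx": 0,"ry": 0,"rz": -35}
  jaw: 50
  newtons: 40

```text
clock: 0.52
tcp_pos: [0.3106, 0.414, 0.1715]
orientation: [-1.604, -2.701, 0.001]
contact_force: [1.6, -0.4, -1.1]
grip_width: 0.0498
gripper_force: 0.0
```

Emit:
send_rows:
  deltas:
    - {"dx": 4,"dy": -38,"dz": 0,"rx": 0,"ry": 0,"rz": -7}
    - {"dx": 10,"dy": -76,"dz": 0,"rx": 0,"ry": 0,"rz": -14}
    - {"dx": 20,"dy": -112,"dz": 0,"rx": 0,"ry": 0,"rz": -21}
    - {"dx": 36,"dy": -146,"dz": 0,"rx": 0,"ry": 0,"rz": -28}
    - {"dx": 55,"dy": -178,"dz": 0,"rx": 0,"ry": 0,"rz": -35}

```text
clock: 0.93
tcp_pos: [0.3654, 0.236, 0.1721]
orientation: [-2.342, -2.093, 0.001]
contact_force: [0.2, 0.7, -0.9]
grip_width: 0.0502
gripper_force: 0.0
```

Emit:
send_rows:
  deltas:
    - {"dx": 18,"dy": -34,"dz": 0,"rx": 0,"ry": 0,"rz": -6}
    - {"dx": 34,"dy": -69,"dz": 0,"rx": 0,"ry": 0,"rz": -6}
    - {"dx": 47,"dy": -106,"dz": 0,"rx": 0,"ry": 0,"rz": -6}
    - {"dx": 58,"dy": -144,"dz": 0,"rx": 0,"ry": 0,"rz": -6}
    - {"dx": 68,"dy": -182,"dz": 0,"rx": 0,"ry": 0,"rz": -6}

```text
clock: 1.35
tcp_pos: [0.4344, 0.0543, 0.1724]
orientation: [2.443, 1.975, 0.001]
contact_force: [1.2, 0.2, 0.3]
grip_width: 0.0499
gripper_force: 0.0
```

Emit:
send_rows:
  deltas:
    - {"dx": 14,"dy": -36,"dz": 0,"rx": 0,"ry": 0,"rz": 0}
    - {"dx": 29,"dy": -72,"dz": 0,"rx": 0,"ry": 0,"rz": 0}
    - {"dx": 44,"dy": -108,"dz": 0,"rx": 0,"ry": 0,"rz": 0}
    - {"dx": 59,"dy": -144,"dz": 0,"rx": 0,"ry": 0,"rz": 0}
    - {"dx": 74,"dy": -180,"dz": 0,"rx": 0,"ry": 0,"rz": 0}

```text
clock: 1.77
tcp_pos: [0.5083, -0.1256, 0.1721]
orientation: [-2.443, -1.975, 0.0]
contact_force: [1.5, 0.4, -0.3]
grip_width: 0.0496
gripper_force: 0.0
```

Emit:
send_rows:
  deltas:
    - {"dx": 15,"dy": -36,"dz": 0,"rx": 0,"ry": 0,"rz": 0}
    - {"dx": 30,"dy": -72,"dz": 0,"rx": 0,"ry": 0,"rz": 0}
    - {"dx": 45,"dy": -108,"dz": -5,"rx": 0,"ry": 0,"rz": 0}
    - {"dx": 60,"dy": -144,"dz": -10,"rx": 0,"ry": 0,"rz": 0}
    - {"dx": 65,"dy": -156,"dz": -22,"rx": 0,"ry": 0,"rz": 0}

```text
clock: 2.18
tcp_pos: [0.5743, -0.2868, 0.1513]
orientation: [2.444, 1.965, -0.001]
contact_force: [-0.1, -0.4, 0.9]
grip_width: 0.0497
gripper_force: 0.0
```

```bash
python3 - <<'E'
from h import *
print(r.get_obs()['tcp_pos'])
d=grab('top'); s=grab('side')
a=cv2.resize(d['frame'][180:260,340:440],None,fx=4,fy=4,interpolation=cv2.INTER_CUBIC)
b=cv2.resize(s['frame'][200:280,290:390],None,fx=4,fy=4,interpolation=cv2.INTER_CUBIC)
cv2.imwrite('pics/p1.png',np.hstack([a,b]))
E
```

```text
[ 0.5743467  -0.28675466  0.15134147]
```

View pics/p1.png

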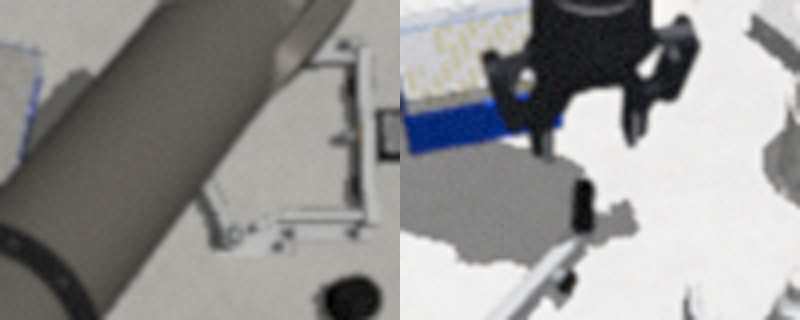

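The side view shows the fingers straddling the peg (finger midpoint about (590,150), peg (583,205)). I'll descend now.

Emit:
send_rows:
  deltas:
    - {"dx": -1,"dy": 4,"dz": -30,"rx": 0,"ry": 0,"rz": 0}
    - {"dx": -1,"dy": 4,"dz": -60,"rx": 0,"ry": 0,"rz": 0}
    - {"dx": -1,"dy": 4,"dz": -80,"rx": 0,"ry": 0,"rz": 0}
    - {"dx": -1,"dy": 4,"dz": -88,"rx": 0,"ry": 0,"rz": 0}
    - {"dx": -1,"dy": 4,"dz": -88,"rx": 0,"ry": 0,"rz": 0}

```text
clock: 2.7
tcp_pos: [0.5708, -0.2741, 0.0605]
orientation: [-2.439, -1.974, 0.003]
contact_force: [0.2, 0.4, 0.5]
grip_width: 0.05
gripper_force: 0.0
```

Emit:
send_rows:
  deltas:
    - {"dx": 0,"dy": 0,"dz": 0,"rx": 0,"ry": 0,"rz": 0}
    - {"dx": 0,"dy": 0,"dz": 0,"rx": 0,"ry": 0,"rz": 0}
    - {"dx": 0,"dy": 0,"dz": 0,"rx": 0,"ry": 0,"rz": 0}
    - {"dx": 0,"dy": 0,"dz": 0,"rx": 0,"ry": 0,"rz": 0}
    - {"dx": 0,"dy": 0,"dz": 0,"rx": 0,"ry": 0,"rz": 0}
  jaw: 8
  newtons: 40

```text
clock: 3.12
tcp_pos: [0.5755, -0.276, 0.0645]
orientation: [2.438, 1.973, 0.006]
contact_force: [5.1, -0.1, -1.2]
grip_width: 0.0145
gripper_force: 39.8
```

Emit:
send_rows:
  deltas:
    - {"dx": -5,"dy": 8,"dz": 0,"rx": 0,"ry": 0,"rz": 0}
    - {"dx": -12,"dy": 18,"dz": 0,"rx": 0,"ry": 0,"rz": 0}
    - {"dx": -22,"dy": 31,"dz": 0,"rx": 0,"ry": 0,"rz": 0}
    - {"dx": -37,"dy": 43,"dz": 0,"rx": 0,"ry": 0,"rz": 0}
    - {"dx": -53,"dy": 53,"dz": 0,"rx": 0,"ry": 0,"rz": 0}

```text
clock: 3.53
tcp_pos: [0.525, -0.2204, 0.0646]
orientation: [2.433, 1.977, 0.012]
contact_force: [11.1, 7.2, -0.8]
grip_width: 0.0148
gripper_force: 42.3
```

Emit:
send_rows:
  deltas:
    - {"dx": -18,"dy": 7,"dz": 0,"rx": 0,"ry": 0,"rz": 0}
    - {"dx": -37,"dy": 12,"dz": 0,"rx": 0,"ry": 0,"rz": 0}
    - {"dx": -56,"dy": 13,"dz": 0,"rx": 0,"ry": 0,"rz": 0}
    - {"dx": -75,"dy": 12,"dz": 0,"rx": 0,"ry": 0,"rz": 0}
    - {"dx": -93,"dy": 7,"dz": 0,"rx": 0,"ry": 0,"rz": 0}

```text
clock: 3.95
tcp_pos: [0.4295, -0.2145, 0.0644]
orientation: [2.436, 1.977, 0.009]
contact_force: [6.1, 2.5, 1.1]
grip_width: 0.0146
gripper_force: 41.4
```

Emit:
send_rows:
  deltas:
    - {"dx": -8,"dy": -3,"dz": 0,"rx": 0,"ry": 0,"rz": 0}
    - {"dx": -10,"dy": -4,"dz": 0,"rx": 0,"ry": 0,"rz": 0}
    - {"dx": -10,"dy": -4,"dz": 0,"rx": 0,"ry": 0,"rz": 0}

```text
clock: 4.2
tcp_pos: [0.4176, -0.2196, 0.0643]
orientation: [2.441, 1.975, 0.006]
contact_force: [-0.9, 4.5, 11.5]
grip_width: 0.0151
gripper_force: 42.7
```

Emit:
send_rows:
  deltas:
    - {"dx": 0,"dy": 0,"dz": 0,"rx": 0,"ry": 0,"rz": 0}
    - {"dx": 0,"dy": 0,"dz": 0,"rx": 0,"ry": 0,"rz": 0}
    - {"dx": 0,"dy": 0,"dz": 0,"rx": 0,"ry": 0,"rz": 0}
    - {"dx": 0,"dy": 0,"dz": 0,"rx": 0,"ry": 0,"rz": 0}
    - {"dx": 0,"dy": 0,"dz": 20,"rx": 0,"ry": 0,"rz": 0}
  jaw: 50

```text
clock: 4.62
tcp_pos: [0.4143, -0.2191, 0.0804]
orientation: [-2.44, -1.972, 0.005]
contact_force: [0.3, 0.8, 0.2]
grip_width: 0.0502
gripper_force: 0.0
```

Emit:
send_rows:
  deltas:
    - {"dx": 0,"dy": 0,"dz": 40,"rx": 0,"ry": 0,"rz": 0}
    - {"dx": 0,"dy": 0,"dz": 80,"rx": 0,"ry": 0,"rz": 0}
    - {"dx": 10,"dy": 30,"dz": 90,"rx": 0,"ry": 0,"rz": 0}
    - {"dx": 20,"dy": 68,"dz": 90,"rx": 0,"ry": 0,"rz": 0}
    - {"dx": 30,"dy": 105,"dz": 90,"rx": 0,"ry": 0,"rz": 0}

```text
clock: 5.03
tcp_pos: [0.4471, -0.1144, 0.1737]
orientation: [2.445, 1.97, 0.004]
contact_force: [0.7, 0.1, 0.0]
grip_width: 0.0498
gripper_force: 0.0
```

Emit:
send_rows:
  deltas:
    - {"dx": 33,"dy": 16,"dz": 0,"rx": 0,"ry": 0,"rz": -0.5}
    - {"dx": 66,"dy": 32,"dz": 0,"rx": 0,"ry": 0,"rz": -0.5}
    - {"dx": 100,"dy": 48,"dz": 0,"rx": 0,"ry": 0,"rz": -0.5}
    - {"dx": 132,"dy": 63,"dz": -10,"rx": 0,"ry": 0,"rz": -0.5}
    - {"dx": 133,"dy": 65,"dz": -45,"rx": 0,"ry": 0,"rz": -0.5}
  jaw: 72

```text
clock: 5.45
tcp_pos: [0.5892, -0.0456, 0.131]
orientation: [2.44, 1.967, 0.019]
contact_force: [2.7, 1.0, -0.3]
grip_width: 0.0722
gripper_force: 0.0
```

Emit:
send_rows:
  deltas:
    - {"dx": 0,"dy": 0,"dz": -40,"rx": 0,"ry": 0,"rz": 0}
    - {"dx": 0,"dy": 0,"dz": -75,"rx": 0,"ry": 0,"rz": 0}
    - {"dx": 0,"dy": 0,"dz": -98,"rx": 0,"ry": 0,"rz": 0}
    - {"dx": 0,"dy": 0,"dz": -106,"rx": 0,"ry": 0,"rz": 0}
    - {"dx": 0,"dy": 0,"dz": -106,"rx": 0,"ry": 0,"rz": 0}

```text
clock: 5.87
tcp_pos: [0.5776, -0.0501, 0.0194]
orientation: [-2.451, -1.962, 0.006]
contact_force: [-0.5, -0.5, 0.6]
grip_width: 0.0721
gripper_force: 0.0
```

```bash
python3 - <<'E'
from h import *
o=r.get_obs();print(o['tcp_pos'],o['orientation'],o['contact_force'])
d=grab('top'); s=grab('side'); w=cloud(s)
a=cv2.resize(d['frame'][170:270,310:450],None,fx=3,fy=3,interpolation=cv2.INTER_CUBIC)
b=cv2.resize(s['frame'][180:300,270:380],None,fx=2.5,fy=2.5,interpolation=cv2.INTER_CUBIC)
cv2.imwrite('pics/p2.png',np.hstack([a,b]))
# gate
m=np.zeros((400,640),bool); m[230:330,280:345]=1
q=w[m&(w[...,2]>.045)&(w[...,2]<.095)]; q=q[(q[:,0]<.5)&(q[:,1]<-.18)&(q[:,1]>-.3)]; print(len(q),q.mean(0) if len(q) else 0)
E
```

```text
[ 0.57755285 -0.05006532  0.01936788] [-2.45058833 -1.96210786  0.00553748] [-0.54476521 -0.51330283  0.58332247]
0 0
```

View pics/p2.png

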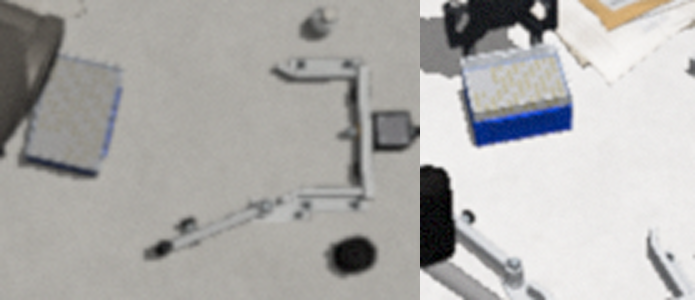

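Top view: gate open wide with the peg at crop (162,247), and box at crop (73,115) with the fingers behind it and the way clear. I'll compute the push waypoints.

```bash
python3 - <<'E'
import numpy as np
c=np.array([563.,-126.]); L=52; ds=1.; p0=np.array([577.6,-50.]); f0=-102.8
for s in range(0,260):
    f=min(-88.6,f0+14.2*s/170); u=np.array([np.cos(np.radians(f)),np.sin(np.radians(f))])
    if s%10==0: t=c-L*u; print(s,c.round(1),'tcp',t.round(1),'d',(t-p0).round(1),round(f-f0,1))
    c=c+u
E
```

```text
0 [ 563. -126.] tcp [574.5 -75.3] d [ -3.1 -25.3] 0.0
10 [ 560.8 -135.8] tcp [571.6 -84.9] d [ -6.  -34.9] 0.8
20 [ 558.8 -145.6] tcp [568.9 -94.5] d [ -8.7 -44.5] 1.7
30 [ 557.  -155.4] tcp [ 566.3 -104.2] d [-11.3 -54.2] 2.5
40 [ 555.3 -165.2] tcp [ 563.8 -113.9] d [-13.8 -63.9] 3.3
50 [ 553.7 -175.1] tcp [ 561.5 -123.7] d [-16.1 -73.7] 4.2
60 [ 552.2 -185. ] tcp [ 559.3 -133.5] d [-18.3 -83.5] 5.0
70 [ 550.9 -194.9] tcp [ 557.2 -143.3] d [-20.4 -93.3] 5.8
80 [ 549.8 -204.9] tcp [ 555.3 -153.2] d [ -22.3 -103.2] 6.7
90 [ 548.8 -214.8] tcp [ 553.6 -163. ] d [ -24. -113.] 7.5
100 [ 547.9 -224.8] tcp [ 552.  -172.9] d [ -25.6 -122.9] 8.4
110 [ 547.2 -234.7] tcp [ 550.5 -182.8] d [ -27.1 -132.8] 9.2
120 [ 546.7 -244.7] tcp [ 549.2 -192.8] d [ -28.4 -142.8] 10.0
130 [ 546.3 -254.7] tcp [ 548.  -202.8] d [ -29.6 -152.8] 10.9
140 [ 546.  -264.7] tcp [ 547.  -212.7] d [ -30.6 -162.7] 11.7
150 [ 545.9 -274.7] tcp [ 546.1 -222.7] d [ -31.5 -172.7] 12.5
160 [ 545.9 -284.7] tcp [ 545.4 -232.7] d [ -32.2 -182.7] 13.4
170 [ 546.  -294.7] tcp [ 544.8 -242.7] d [ -32.8 -192.7] 14.2
180 [ 546.3 -304.7] tcp [ 545.  -252.7] d [ -32.6 -202.7] 14.2
190 [ 546.5 -314.7] tcp [ 545.3 -262.7] d [ -32.3 -212.7] 14.2
200 [ 546.8 -324.7] tcp [ 545.5 -272.7] d [ -32.1 -222.7] 14.2
210 [ 547.  -334.7] tcp [ 545.7 -282.7] d [ -31.9 -232.7] 14.2
220 [ 547.3 -344.7] tcp [ 546.  -292.7] d [ -31.6 -242.7] 14.2
230 [ 547.5 -354.7] tcp [ 546.2 -302.7] d [ -31.4 -252.7] 14.2
240 [ 547.7 -364.7] tcp [ 546.5 -312.7] d [ -31.1 -262.7] 14.2
250 [ 548.  -374.7] tcp [ 546.7 -322.7] d [ -30.9 -272.7] 14.2
```

Emit:
send_rows:
  deltas:
    - {"dx": -1,"dy": -8,"dz": 2,"rx": 0,"ry": 0,"rz": 0}
    - {"dx": -2,"dy": -14,"dz": 2,"rx": 0,"ry": 0,"rz": 0}
    - {"dx": -3,"dy": -20,"dz": 2,"rx": 0,"ry": 0,"rz": 0}
    - {"dx": -3,"dy": -23,"dz": 2,"rx": 0,"ry": 0,"rz": 0}
    - {"dx": -3,"dy": -25,"dz": 2,"rx": 0,"ry": 0,"rz": 0}

```text
clock: 6.38
tcp_pos: [0.5764, -0.0757, 0.024]
orientation: [2.453, 1.962, 0.002]
contact_force: [0.6, 1.4, 0.8]
grip_width: 0.0718
gripper_force: 0.0
```

Emit:
send_rows:
  deltas:
    - {"dx": -2.3,"dy": -7.7,"dz": 0,"rx": 0,"ry": 0,"rz": 0.7}
    - {"dx": -4.5,"dy": -15.4,"dz": 0,"rx": 0,"ry": 0,"rz": 1.3}
    - {"dx": -6.6,"dy": -23.1,"dz": 0,"rx": 0,"ry": 0,"rz": 2.0}
    - {"dx": -8.6,"dy": -30.8,"dz": 0,"rx": 0,"ry": 0,"rz": 2.7}
    - {"dx": -10.7,"dy": -38.6,"dz": 0,"rx": 0,"ry": 0,"rz": 3.3}

```text
clock: 6.8
tcp_pos: [0.565, -0.1146, 0.0233]
orientation: [-2.394, -2.035, 0.0]
contact_force: [0.1, 0.0, 0.1]
grip_width: 0.0719
gripper_force: 0.0
```

Emit:
send_rows:
  deltas:
    - {"dx": -1.8,"dy": -7.8,"dz": 0,"rx": 0,"ry": 0,"rz": 0.7}
    - {"dx": -3.6,"dy": -15.6,"dz": 0,"rx": 0,"ry": 0,"rz": 1.4}
    - {"dx": -5.3,"dy": -23.5,"dz": 0,"rx": 0,"ry": 0,"rz": 2.0}
    - {"dx": -6.9,"dy": -31.4,"dz": 0,"rx": 0,"ry": 0,"rz": 2.7}
    - {"dx": -8.5,"dy": -39.3,"dz": 0,"rx": 0,"ry": 0,"rz": 3.4}

```text
clock: 7.22
tcp_pos: [0.5567, -0.1536, 0.0233]
orientation: [-2.332, -2.105, 0.0]
contact_force: [0.9, 0.5, 0.7]
grip_width: 0.0718
gripper_force: 0.0
```

```bash
cat > box.py <<'E'
from h import *
def box(n,t):
    w=cloud(t).reshape(-1,3); c=t['frame'].reshape(-1,3).astype(int)
    o=r.get_obs(); p=o['tcp_pos'][:2]
    m=(w[:,2]>.060)&(w[:,2]<.078)&(np.abs(w[:,0]-p[0])<.09)&(w[:,1]<p[1])&(w[:,1]>p[1]-.12)&(c.sum(1)>220)
    q=w[m]; print(n,len(q),cv2.minAreaRect((q[:,:2]*1000).astype(np.float32)))
    # right (front) face via blue pixels
    mb=(c[:,0]-c[:,2]>60)&(np.abs(w[:,0]-p[0])<.12)&(np.abs(w[:,1]-p[1])<.15)&(w[:,2]>.008)&(w[:,2]<.05)
    q=w[mb]; 
    if n=='side' and len(q)>20:
        x0,x1=np.percentile(q[:,0],[3,97]); mm=(q[:,0]>x0+.012)&(q[:,0]<x1-.012); k=np.polyfit(q[mm,0],q[mm,1],1)
        print(' blue face',len(q),'slope deg',np.degrees(np.arctan(k[0])).round(2),'x range',(q[:,0].min()*1000).round(1),x0*1000,x1*1000,'y at mid',np.polyval(k,(x0+x1)/2)*1000)
o=r.get_obs(); print(o['clock'],o['tcp_pos'],o['orientation'],o['contact_force'])
for n in ('top','side'): box(n,grab(n))
E
python3 box.py; python3 - <<'E'
from h import *
s=load('side');a=cv2.resize(s['frame'][170:350,260:400],None,fx=3,fy=3,interpolation=cv2.INTER_CUBIC); cv2.imwrite('pics/p3.png',a)
E
```

```text
7.2167 [ 0.55668021 -0.15362211  0.02326504] [-2.33182856e+00 -2.10517147e+00  1.23419365e-04] [0.88066551 0.47361882 0.69448373]
top 497 ((548.1734008789062, -211.88943481445312), (75.28934478759766, 118.99158477783203), 83.54776000976562)
side 1116 ((553.215576171875, -207.68521118164062), (100.56294250488281, 135.1906280517578), 88.2991714477539)
 blue face 332 slope deg -6.11 x range 485.1 487.1270641528668 597.2292119063883 y at mid -251.83729406874056
```

View pics/p3.png

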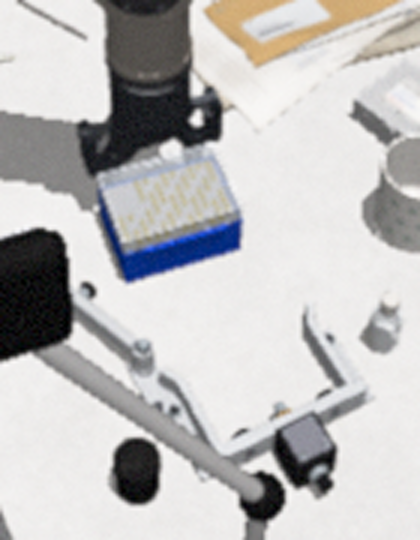

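The box is following the fingers. Its blue front face is at crop (180,255), with the yaw as planned at 6.1°. I'll keep pushing to just before the flares.

Emit:
send_rows:
  deltas:
    - {"dx": -1.4,"dy": -7.9,"dz": 0,"rx": 0,"ry": 0,"rz": 0.7}
    - {"dx": -2.7,"dy": -15.8,"dz": 0,"rx": 0,"ry": 0,"rz": 1.3}
    - {"dx": -3.9,"dy": -23.7,"dz": 0,"rx": 0,"ry": 0,"rz": 2.0}
    - {"dx": -5.0,"dy": -31.7,"dz": 0,"rx": 0,"ry": 0,"rz": 2.7}
    - {"dx": -6.1,"dy": -39.6,"dz": 0,"rx": 0,"ry": 0,"rz": 3.3}

```text
clock: 7.73
tcp_pos: [0.5506, -0.1934, 0.0233]
orientation: [2.27, 2.171, -0.0]
contact_force: [0.3, 1.1, -0.6]
grip_width: 0.0723
gripper_force: 0.0
```

Emit:
send_rows:
  deltas:
    - {"dx": -1.0,"dy": -8,"dz": 0,"rx": 0,"ry": 0,"rz": 0.7}
    - {"dx": -1.8,"dy": -16,"dz": 0,"rx": 0,"ry": 0,"rz": 1.4}
    - {"dx": -2.5,"dy": -24,"dz": 0,"rx": 0,"ry": 0,"rz": 2.1}
    - {"dx": -3.2,"dy": -30,"dz": 0,"rx": 0,"ry": 0,"rz": 2.8}
    - {"dx": -3.6,"dy": -34,"dz": 0,"rx": 0,"ry": 0,"rz": 3.6}

```text
clock: 8.15
tcp_pos: [0.547, -0.2276, 0.0234]
orientation: [2.202, 2.241, -0.0]
contact_force: [0.1, 1.4, 0.0]
grip_width: 0.0722
gripper_force: 0.0
```

```bash
python3 box.py; python3 - <<'E'
from h import *
s=load('side');d=load('top')
b=cv2.resize(d['frame'][170:270,370:470],None,fx=4,fy=4,interpolation=cv2.INTER_CUBIC)
a=cv2.resize(s['frame'][220:350,290:390],None,fx=4,fy=4,interpolation=cv2.INTER_CUBIC)
o=np.zeros((520,800,3),np.uint8); o[:400,:400]=b; o[:,400:]=a; cv2.imwrite('pics/p4.png',o)
E
```

```text
8.15 [ 0.54696918 -0.22763841  0.02335475] [ 2.20179472e+00  2.24055660e+00 -3.79265100e-04] [0.11991693 1.41867341 0.04886709]
top 309 ((534.1397094726562, -290.01409912109375), (92.8451919555664, 69.04853057861328), 1.0377951860427856)
side 1223 ((544.7587280273438, -280.53033447265625), (96.1908950805664, 132.260009765625), 89.51679992675781)
 blue face 346 slope deg 0.88 x range 484.8 485.5304346586351 599.7754506505648 y at mid -325.3200917437927
```

View pics/p4.png

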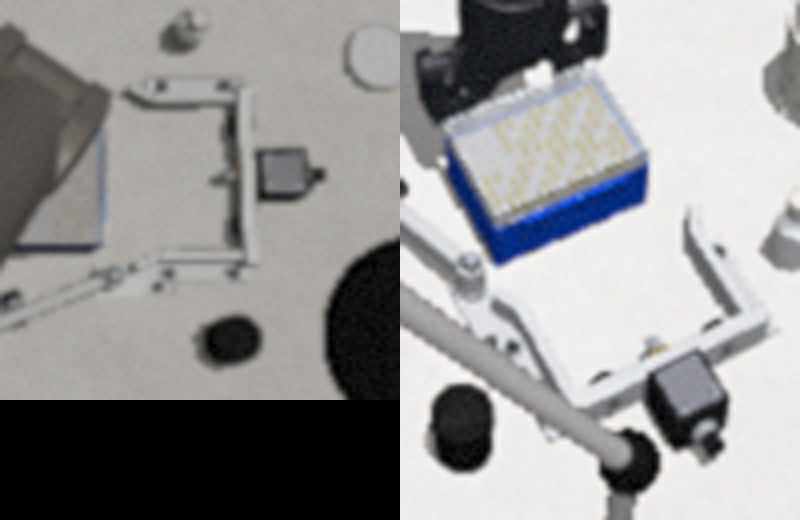

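Top view: the box's lower edge at crop row about 248 is nearly in line with the lower rail. The side camera puts the box about 3 mm low in x, and its yaw is good. I'll steer +3 mm while entering.

Emit:
send_rows:
  deltas:
    - {"dx": 1.0,"dy": -8,"dz": 0,"rx": 0,"ry": 0,"rz": 0.2}
    - {"dx": 2.0,"dy": -16,"dz": 0,"rx": 0,"ry": 0,"rz": 0.4}
    - {"dx": 3.0,"dy": -24,"dz": 0,"rx": 0,"ry": 0,"rz": 0.4}
    - {"dx": 3.8,"dy": -31,"dz": 0,"rx": 0,"ry": 0,"rz": 0.4}
    - {"dx": 4.2,"dy": -36,"dz": 0,"rx": 0,"ry": 0,"rz": 0.4}

```text
clock: 8.67
tcp_pos: [0.5515, -0.2638, 0.0234]
orientation: [2.195, 2.247, -0.0]
contact_force: [-0.3, 1.5, 0.4]
grip_width: 0.0723
gripper_force: 0.0
```

```bash
python3 box.py; python3 - <<'E'
from h import *
s=load('side');d=load('top')
b=cv2.resize(d['frame'][185:260,385:460],None,fx=5,fy=5,interpolation=cv2.INTER_CUBIC)
a=cv2.resize(s['frame'][240:350,300:385],None,fx=5,fy=5,interpolation=cv2.INTER_CUBIC)
o=np.zeros((550,800,3),np.uint8); o[:375,:375]=b; o[:,375:]=a; cv2.imwrite('pics/p5.png',o)
E
```

```text
8.6667 [ 0.55150288 -0.26384668  0.02336603] [ 2.19497143e+00  2.24676716e+00 -4.79533957e-04] [-0.3040732   1.51972449  0.44882964]
top 257 ((530.141845703125, -328.1416320800781), (65.09931182861328, 82.1352310180664), 88.87443542480469)
side 1279 ((548.7991943359375, -317.1749267578125), (97.7384033203125, 136.72418212890625), 87.62785339355469)
 blue face 347 slope deg 0.96 x range 488.5 489.5600780418213 603.6534013711072 y at mid -361.81541908275744
```

View pics/p5.png

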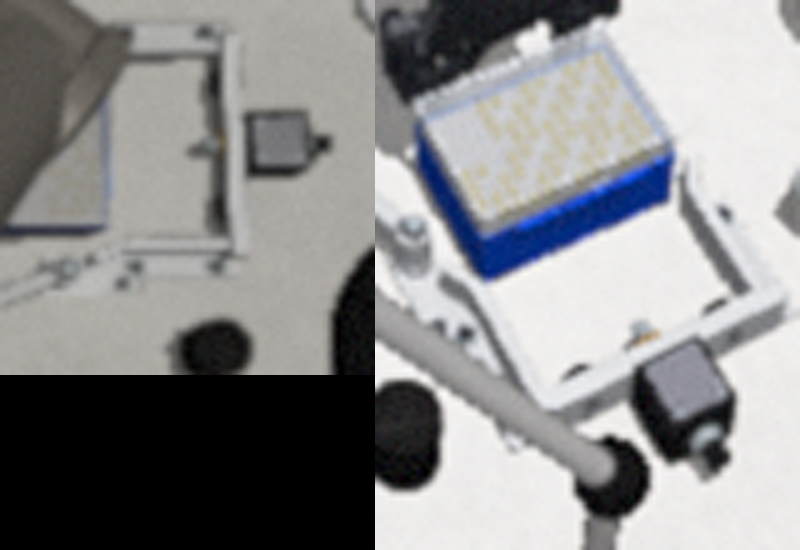

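The box is centred between the flares (blue face crop (580,205), rails on both sides). I'll go straight in.

Emit:
send_rows:
  deltas:
    - {"dx": 0.2,"dy": -7,"dz": 0,"rx": 0,"ry": 0,"rz": 0.2}
    - {"dx": 0.3,"dy": -14,"dz": 0,"rx": 0,"ry": 0,"rz": 0.4}
    - {"dx": 0.5,"dy": -21,"dz": 0,"rx": 0,"ry": 0,"rz": 0.4}
    - {"dx": 0.7,"dy": -28,"dz": 0,"rx": 0,"ry": 0,"rz": 0.4}
    - {"dx": 0.8,"dy": -35,"dz": 0,"rx": 0,"ry": 0,"rz": 0.4}

```text
clock: 9.18
tcp_pos: [0.5521, -0.2983, 0.0233]
orientation: [2.187, 2.255, -0.0]
contact_force: [0.5, 0.1, -0.4]
grip_width: 0.0721
gripper_force: 0.0
```

Emit:
send_rows:
  deltas:
    - {"dx": 0.1,"dy": -5,"dz": 0,"rx": 0,"ry": 0,"rz": 0}
    - {"dx": 0.2,"dy": -10,"dz": 0,"rx": 0,"ry": 0,"rz": 0}
    - {"dx": 0.3,"dy": -15,"dz": 0,"rx": 0,"ry": 0,"rz": 0}
    - {"dx": 0.4,"dy": -20,"dz": 0,"rx": 0,"ry": 0,"rz": 0}
    - {"dx": 0.5,"dy": -24,"dz": 0,"rx": 0,"ry": 0,"rz": 0}

```text
clock: 9.6
tcp_pos: [0.5527, -0.322, 0.0233]
orientation: [2.187, 2.256, -0.0]
contact_force: [0.6, 0.4, 0.8]
grip_width: 0.072
gripper_force: 0.0
```

```bash
python3 box.py
```

```text
9.6 [ 0.55271824 -0.32196904  0.02332357] [ 2.18658376e+00  2.25559435e+00 -7.15117515e-05] [0.5755555  0.44065823 0.75645831]
top 207 ((524.1959838867188, -390.3273010253906), (67.00635528564453, 57.1462516784668), 0.6924315094947815)
side 1375 ((548.7685546875, -375.5671081542969), (97.8293685913086, 134.42333984375), 86.8659439086914)
 blue face 329 slope deg 1.79 x range 489.5 490.77634913544733 606.4042627151332 y at mid -419.94850978433465
```

Emit:
send_rows:
  deltas:
    - {"dx": 0.1,"dy": -3,"dz": 0,"rx": 0,"ry": 0,"rz": 0}
    - {"dx": 0.2,"dy": -6,"dz": 0,"rx": 0,"ry": 0,"rz": 0}
    - {"dx": 0.2,"dy": -9,"dz": 0,"rx": 0,"ry": 0,"rz": 0}
    - {"dx": 0.3,"dy": -12,"dz": 0,"rx": 0,"ry": 0,"rz": 0}
    - {"dx": 0.3,"dy": -14,"dz": 0,"rx": 0,"ry": 0,"rz": 0}

```text
clock: 10.12
tcp_pos: [0.5531, -0.3353, 0.0233]
orientation: [-2.186, -2.256, -0.001]
contact_force: [-0.6, 3.1, 2.4]
grip_width: 0.0718
gripper_force: 0.0
```

Emit:
send_rows:
  deltas:
    - {"dx": 0,"dy": -1,"dz": 0,"rx": 0,"ry": 0,"rz": 0}
    - {"dx": 0,"dy": -2,"dz": 0,"rx": 0,"ry": 0,"rz": 0}
    - {"dx": 0,"dy": -3,"dz": 0,"rx": 0,"ry": 0,"rz": 0}

```text
clock: 10.37
tcp_pos: [0.5531, -0.3377, 0.0233]
orientation: [-2.185, -2.256, -0.001]
contact_force: [0.1, 3.9, 1.9]
grip_width: 0.072
gripper_force: 0.0
```

Emit:
send_rows:
  deltas:
    - {"dx": 0,"dy": -1,"dz": 0,"rx": 0,"ry": 0,"rz": 0}
    - {"dx": 0,"dy": -2,"dz": 0,"rx": 0,"ry": 0,"rz": 0}
    - {"dx": 0,"dy": -2,"dz": 0,"rx": 0,"ry": 0,"rz": 0}

```text
clock: 10.62
tcp_pos: [0.5532, -0.3402, 0.0233]
orientation: [-2.186, -2.256, -0.001]
contact_force: [-0.4, 4.6, 2.1]
grip_width: 0.0721
gripper_force: 0.0
```

Emit:
send_rows:
  deltas:
    - {"dx": 0,"dy": -1,"dz": 0,"rx": 0,"ry": 0,"rz": 0}
    - {"dx": 0,"dy": -2,"dz": 0,"rx": 0,"ry": 0,"rz": 0}
    - {"dx": 0,"dy": -2,"dz": 0,"rx": 0,"ry": 0,"rz": 0}

```text
clock: 10.87
tcp_pos: [0.5532, -0.3411, 0.0232]
orientation: [-2.185, -2.255, -0.002]
contact_force: [0.4, 7.4, 3.1]
grip_width: 0.072
gripper_force: 0.0
```

Force jumped while the motion stalled, so the box is on the rubber stops. I'll back off, lift and locate the peg.

Emit:
send_rows:
  deltas:
    - {"dx": 0,"dy": 8,"dz": 0,"rx": 0,"ry": 0,"rz": 0}
    - {"dx": 0,"dy": 25,"dz": 0,"rx": 0,"ry": 0,"rz": 0}
    - {"dx": 0,"dy": 50,"dz": 5,"rx": 0,"ry": 0,"rz": 0}
    - {"dx": 0,"dy": 60,"dz": 40,"rx": 0,"ry": 0,"rz": 0}
    - {"dx": 0,"dy": 70,"dz": 78,"rx": 0,"ry": 0,"rz": 0}

```text
clock: 11.28
tcp_pos: [0.5512, -0.271, 0.0999]
orientation: [-2.183, -2.254, 0.005]
contact_force: [0.5, -0.9, 0.4]
grip_width: 0.0721
gripper_force: 0.0
```

Emit:
send_rows:
  deltas:
    - {"dx": -10,"dy": 10,"dz": 30,"rx": 0,"ry": 0,"rz": 0}
    - {"dx": -20,"dy": 40,"dz": 50,"rx": 0,"ry": 0,"rz": 0}
    - {"dx": -20,"dy": 80,"dz": 50,"rx": 0,"ry": 0,"rz": 0}
    - {"dx": -20,"dy": 100,"dz": 50,"rx": 0,"ry": 0,"rz": 0}
  jaw: 50

```text
clock: 11.62
tcp_pos: [0.5335, -0.1698, 0.1529]
orientation: [2.184, 2.255, 0.004]
contact_force: [0.1, 1.6, -0.1]
grip_width: 0.0504
gripper_force: 0.0
```

```bash
python3 - <<'E'
from h import *
print(r.get_obs()['tcp_pos'])
d=grab('top'); s=grab('side'); ws=cloud(s); w=cloud(d)
q=w[235:265,350:380].reshape(-1,3); q=q[(q[:,2]>.06)&(q[:,2]<.1)]; print('peg top',len(q),q.mean(0) if len(q) else 0)
q=ws[225:290,260:330].reshape(-1,3); q=q[(q[:,2]>.06)&(q[:,2]<.1)&(q[:,0]<.46)&(q[:,1]<-.17)]; print('peg side',len(q),q.mean(0) if len(q) else 0)
b=cv2.resize(d['frame'][185:265,350:450],None,fx=4,fy=4,interpolation=cv2.INTER_CUBIC)
a=cv2.resize(s['frame'][230:350,280:380],None,fx=4,fy=4,interpolation=cv2.INTER_CUBIC)
o=np.zeros((480,800,3),np.uint8); o[:320,:400]=b; o[:,400:]=a; cv2.imwrite('pics/p6.png',o)
E
```

```text
[ 0.53354917 -0.16979498  0.1528739 ]
peg top 22 [ 0.41530053 -0.22176732  0.08677463]
peg side 0 0
```

View pics/p6.png

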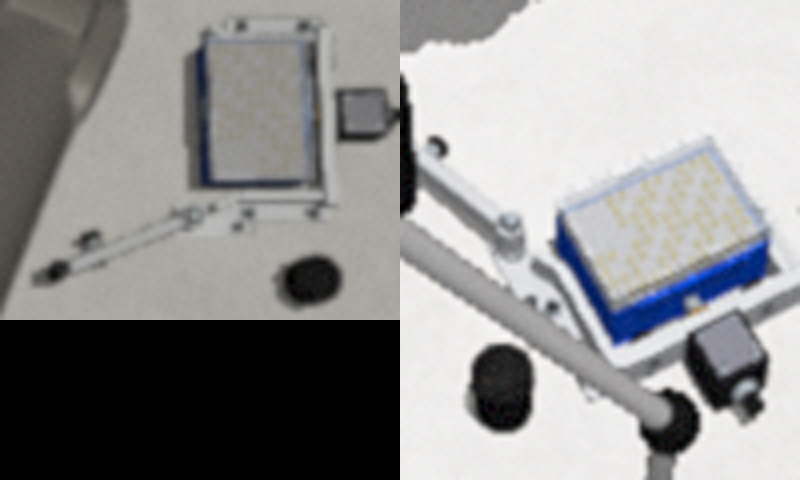

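The box sits in the bay, sprung back slightly (top crop (260,110)). The gate peg is at (415,-222). I'll move above it, settle and then descend.

Emit:
send_rows:
  deltas:
    - {"dx": -36,"dy": -16,"dz": 0,"rx": 0,"ry": 0,"rz": 0}
    - {"dx": -72,"dy": -32,"dz": 0,"rx": 0,"ry": 0,"rz": 0}
    - {"dx": -108,"dy": -47,"dz": 0,"rx": 0,"ry": 0,"rz": 0}
    - {"dx": -118,"dy": -52,"dz": -10,"rx": 0,"ry": 0,"rz": 0}
    - {"dx": -118,"dy": -52,"dz": -20,"rx": 0,"ry": 0,"rz": 0}

```text
clock: 12.13
tcp_pos: [0.4114, -0.2279, 0.1315]
orientation: [2.194, 2.247, -0.001]
contact_force: [-0.2, 0.3, -0.4]
grip_width: 0.0499
gripper_force: 0.0
```

Emit:
send_rows:
  deltas:
    - {"dx": 0,"dy": 0,"dz": 0,"rx": 0,"ry": 0,"rz": 0}
    - {"dx": 0,"dy": 0,"dz": 0,"rx": 0,"ry": 0,"rz": 0}
    - {"dx": 0,"dy": 0,"dz": 0,"rx": 0,"ry": 0,"rz": 0}

```text
clock: 12.38
tcp_pos: [0.4164, -0.2245, 0.1315]
orientation: [2.185, 2.256, -0.0]
contact_force: [-0.4, -0.2, 0.1]
grip_width: 0.0499
gripper_force: 0.0
```

Emit:
send_rows:
  deltas:
    - {"dx": -1,"dy": 2,"dz": -25,"rx": 0,"ry": 0,"rz": 0}
    - {"dx": -1,"dy": 2,"dz": -50,"rx": 0,"ry": 0,"rz": 0}
    - {"dx": -1,"dy": 2,"dz": -66,"rx": 0,"ry": 0,"rz": 0}
    - {"dx": -1,"dy": 2,"dz": -70,"rx": 0,"ry": 0,"rz": 0}
    - {"dx": -1,"dy": 2,"dz": -70,"rx": 0,"ry": 0,"rz": 0}

```text
clock: 12.8
tcp_pos: [0.4143, -0.222, 0.0606]
orientation: [-2.184, -2.256, 0.002]
contact_force: [0.0, -0.3, -0.9]
grip_width: 0.0498
gripper_force: 0.0
```

Emit:
send_rows:
  deltas:
    - {"dx": 0,"dy": 0,"dz": 0,"rx": 0,"ry": 0,"rz": 0}
    - {"dx": 0,"dy": 0,"dz": 0,"rx": 0,"ry": 0,"rz": 0}
    - {"dx": 0,"dy": 0,"dz": 0,"rx": 0,"ry": 0,"rz": 0}
    - {"dx": 0,"dy": 0,"dz": 0,"rx": 0,"ry": 0,"rz": 0}
    - {"dx": 0,"dy": 0,"dz": 0,"rx": 0,"ry": 0,"rz": 0}
  jaw: 8
  newtons: 50

```text
clock: 13.22
tcp_pos: [0.4155, -0.223, 0.0625]
orientation: [2.184, 2.253, 0.002]
contact_force: [1.4, 0.1, 7.4]
grip_width: 0.0147
gripper_force: 49.0
```

Emit:
send_rows:
  deltas:
    - {"dx": 9,"dy": 3,"dz": 0,"rx": 0,"ry": 0,"rz": 0}
    - {"dx": 27,"dy": 8,"dz": 0,"rx": 0,"ry": 0,"rz": 0}
    - {"dx": 47,"dy": 9,"dz": 0,"rx": 0,"ry": 0,"rz": 0}
    - {"dx": 70,"dy": 7,"dz": 0,"rx": 0,"ry": 0,"rz": 0}
    - {"dx": 93,"dy": 0,"dz": 0,"rx": 0,"ry": 0,"rz": 0}

```text
clock: 13.63
tcp_pos: [0.506, -0.2199, 0.0618]
orientation: [-2.182, -2.252, -0.001]
contact_force: [-7.5, -1.0, 8.6]
grip_width: 0.0145
gripper_force: 50.6
```

Emit:
send_rows:
  deltas:
    - {"dx": 17,"dy": -9,"dz": 0,"rx": 0,"ry": 0,"rz": 0}
    - {"dx": 32,"dy": -20,"dz": 0,"rx": 0,"ry": 0,"rz": 0}
    - {"dx": 46,"dy": -33,"dz": 0,"rx": 0,"ry": 0,"rz": 0}
    - {"dx": 57,"dy": -49,"dz": 0,"rx": 0,"ry": 0,"rz": 0}
    - {"dx": 66,"dy": -66,"dz": 0,"rx": 0,"ry": 0,"rz": 0}

```text
clock: 14.05
tcp_pos: [0.5745, -0.2854, 0.0618]
orientation: [-2.182, -2.256, -0.005]
contact_force: [-3.0, 6.3, 5.6]
grip_width: 0.0145
gripper_force: 50.4
```

Emit:
send_rows:
  deltas:
    - {"dx": 5,"dy": -13,"dz": 0,"rx": 0,"ry": 0,"rz": 0}
    - {"dx": 7,"dy": -23,"dz": 0,"rx": 0,"ry": 0,"rz": 0}
    - {"dx": 8,"dy": -30,"dz": 0,"rx": 0,"ry": 0,"rz": 0}
    - {"dx": 9,"dy": -36,"dz": 0,"rx": 0,"ry": 0,"rz": 0}
    - {"dx": 9,"dy": -40,"dz": 0,"rx": 0,"ry": 0,"rz": 0}

```text
clock: 14.47
tcp_pos: [0.5859, -0.325, 0.0619]
orientation: [2.184, 2.257, 0.01]
contact_force: [9.2, 7.2, 0.4]
grip_width: 0.0145
gripper_force: 52.0
```

Emit:
send_rows:
  deltas:
    - {"dx": 0,"dy": -2,"dz": 0,"rx": 0,"ry": 0,"rz": 0}
    - {"dx": 0,"dy": -4,"dz": 0,"rx": 0,"ry": 0,"rz": 0}
    - {"dx": 0,"dy": -4,"dz": 0,"rx": 0,"ry": 0,"rz": 0}

```text
clock: 14.72
tcp_pos: [0.5864, -0.3286, 0.0619]
orientation: [2.182, 2.258, 0.01]
contact_force: [9.0, 5.6, -0.6]
grip_width: 0.0147
gripper_force: 50.9
```

Emit:
send_rows:
  deltas:
    - {"dx": 0,"dy": -2,"dz": 0,"rx": 0,"ry": 0,"rz": 0}
    - {"dx": 0,"dy": -4,"dz": 0,"rx": 0,"ry": 0,"rz": 0}
    - {"dx": 0,"dy": -4,"dz": 0,"rx": 0,"ry": 0,"rz": 0}

```text
clock: 14.97
tcp_pos: [0.5867, -0.3318, 0.062]
orientation: [2.182, 2.258, 0.012]
contact_force: [8.8, 7.6, -0.6]
grip_width: 0.0148
gripper_force: 50.6
```

Emit:
send_rows:
  deltas:
    - {"dx": 0,"dy": -2,"dz": 0,"rx": 0,"ry": 0,"rz": 0}
    - {"dx": 0,"dy": -3,"dz": 0,"rx": 0,"ry": 0,"rz": 0}
    - {"dx": 0,"dy": -3,"dz": 0,"rx": 0,"ry": 0,"rz": 0}

```text
clock: 15.22
tcp_pos: [0.5869, -0.3347, 0.0619]
orientation: [2.181, 2.259, 0.012]
contact_force: [10.2, 6.8, -1.2]
grip_width: 0.0148
gripper_force: 50.3
```

Emit:
send_rows:
  deltas:
    - {"dx": -0.5,"dy": -2,"dz": 0,"rx": 0,"ry": 0,"rz": 0}
    - {"dx": -0.5,"dy": -3,"dz": 0,"rx": 0,"ry": 0,"rz": 0}
    - {"dx": -0.5,"dy": -3,"dz": 0,"rx": 0,"ry": 0,"rz": 0}

```text
clock: 15.47
tcp_pos: [0.5871, -0.3375, 0.0619]
orientation: [2.18, 2.259, 0.012]
contact_force: [11.8, 7.2, -2.0]
grip_width: 0.0146
gripper_force: 50.1
```

Emit:
send_rows:
  deltas:
    - {"dx": 0,"dy": -1,"dz": 0,"rx": 0,"ry": 0,"rz": 0}
    - {"dx": 0,"dy": -2,"dz": 0,"rx": 0,"ry": 0,"rz": 0}
    - {"dx": 0,"dy": -2,"dz": 0,"rx": 0,"ry": 0,"rz": 0}

```text
clock: 15.72
tcp_pos: [0.5871, -0.3391, 0.0619]
orientation: [2.18, 2.259, 0.013]
contact_force: [11.7, 8.5, -1.9]
grip_width: 0.0145
gripper_force: 50.1
```

```bash
cat > chk.py <<'E'
from h import *
o=r.get_obs(); print(o['clock'],o['tcp_pos'],o['contact_force'])
t=-1.547;A=np.array([[np.cos(t),-np.sin(t)],[np.sin(t),np.cos(t)]]); O=np.array([.5485,-.397])
for n in ('top','side'):
    d=grab(n); w=cloud(d).reshape(-1,3); c=d['frame'].reshape(-1,3).astype(int); q=(w[:,:2]-O)@A*1000; z=w[:,2]*1000
    m=(q[:,0]>-85)&(q[:,0]<-46)&(q[:,1]>-75)&(q[:,1]<55)&(z>28)&(z<46)
    b=q[m]
    if len(b)>8:
        k=np.polyfit(b[:,1],b[:,0],1); res=b[:,0]-np.polyval(k,b[:,1]); g=abs(res)<5; k=np.polyfit(b[g,1],b[g,0],1); print(n,'gate',len(b),'slope',k[0].round(3),'x at hinge/mid/peg',np.polyval(k,[-84,0,38]).round(1),'y',b[:,1].min().round(),b[:,1].max().round())
    m=(q[:,0]>-90)&(q[:,0]<-40)&(q[:,1]>10)&(q[:,1]<60)&(z>60)&(z<92)&(c.sum(1)<200); print(n,'dark peg',m.sum(),q[m].mean(0) if m.any() else 0)
    mb=(c[:,0]-c[:,2]>60)&(abs(q[:,0])<65)&(abs(q[:,1])<70)&(z>36)&(z<50); b=q[mb]
    if len(b)>8: print(n,'blue',len(b),'x pct',np.percentile(b[:,0],[5,50,95]).round(1),'y',np.percentile(b[:,1],[2,98]).round(1))
    m=(abs(q[:,1])<50)&(abs(q[:,0])<60)&(z>64)&(z<80); print(n,'lid x',m.sum(),np.percentile(q[m,0],[1,99]).round(1) if m.sum() else 0)
E
python3 chk.py
```

```text
15.7167 [ 0.58714957 -0.33910495  0.06193476] [11.74950951  8.53868828 -1.87511753]
top dark peg 0 0
top lid x 344 [-30.4  38.2]
side gate 128 slope -0.055 x at hinge/mid/peg [-59.7 -64.3 -66.4] y -75.0 43.0
side dark peg 48 [-52.13094001  38.04295246]
side blue 108 x pct [-22.   38.9  42.4] y [-58.2  56.1]
side lid x 1156 [-53.6  40.3]
```

Emit:
send_rows:
  deltas:
    - {"dx": 1,"dy": -1,"dz": 0,"rx": 0,"ry": 0,"rz": 0}
    - {"dx": 2,"dy": -2,"dz": 0,"rx": 0,"ry": 0,"rz": 0}
    - {"dx": 2,"dy": -3,"dz": 0,"rx": 0,"ry": 0,"rz": 0}
    - {"dx": 2,"dy": -3,"dz": 0,"rx": 0,"ry": 0,"rz": 0}

```text
clock: 16.15
tcp_pos: [0.5873, -0.3394, 0.0617]
orientation: [-2.178, -2.258, -0.014]
contact_force: [4.5, 15.1, 7.5]
grip_width: 0.0147
gripper_force: 50.7
```

Emit:
send_rows:
  deltas:
    - {"dx": 0,"dy": -1,"dz": 0,"rx": 0,"ry": 0,"rz": 0}
    - {"dx": 0,"dy": -2,"dz": 0,"rx": 0,"ry": 0,"rz": 0}
    - {"dx": 0,"dy": -3,"dz": 0,"rx": 0,"ry": 0,"rz": 0}
    - {"dx": 0,"dy": -3,"dz": 0,"rx": 0,"ry": 0,"rz": 0}

```text
clock: 16.48
tcp_pos: [0.5873, -0.3397, 0.0616]
orientation: [-2.173, -2.257, -0.017]
contact_force: [1.4, 22.0, 11.0]
grip_width: 0.0145
gripper_force: 51.0
```

The motion stopped at 22 N, so the gate is on its limit. I'll ease the load, release and rise.

Emit:
send_rows:
  deltas:
    - {"dx": 0,"dy": 3,"dz": 0,"rx": 0,"ry": 0,"rz": 0}
    - {"dx": 0,"dy": 5,"dz": 0,"rx": 0,"ry": 0,"rz": 0}
    - {"dx": 0,"dy": 5,"dz": 0,"rx": 0,"ry": 0,"rz": 0}

```text
clock: 16.73
tcp_pos: [0.5872, -0.3395, 0.0618]
orientation: [-2.18, -2.26, -0.011]
contact_force: [5.1, 9.9, 2.0]
grip_width: 0.0145
gripper_force: 50.3
```

Emit:
send_rows:
  deltas:
    - {"dx": 0,"dy": 5,"dz": 0,"rx": 0,"ry": 0,"rz": 0}
    - {"dx": 0,"dy": 5,"dz": 0,"rx": 0,"ry": 0,"rz": 0}
    - {"dx": 0,"dy": 5,"dz": 0,"rx": 0,"ry": 0,"rz": 0}
    - {"dx": 0,"dy": 5,"dz": 0,"rx": 0,"ry": 0,"rz": 0}
    - {"dx": 0,"dy": 5,"dz": 0,"rx": 0,"ry": 0,"rz": 0}
  jaw: 45

```text
clock: 17.15
tcp_pos: [0.5831, -0.3405, 0.0612]
orientation: [-2.187, -2.255, 0.0]
contact_force: [0.6, 2.4, 0.0]
grip_width: 0.045
gripper_force: 0.9
```

Emit:
send_rows:
  deltas:
    - {"dx": 0,"dy": 0,"dz": 10,"rx": 0,"ry": 0,"rz": 0}
    - {"dx": 0,"dy": 0,"dz": 40,"rx": 0,"ry": 0,"rz": 0}
    - {"dx": 0,"dy": 0,"dz": 75,"rx": 0,"ry": 0,"rz": 0}
    - {"dx": 0,"dy": 20,"dz": 100,"rx": 0,"ry": 0,"rz": 0}
    - {"dx": 0,"dy": 55,"dz": 110,"rx": 0,"ry": 0,"rz": 0}

```text
clock: 17.57
tcp_pos: [0.5836, -0.2924, 0.1769]
orientation: [2.19, 2.24, -0.001]
contact_force: [0.9, -0.2, 1.1]
grip_width: 0.0451
gripper_force: 0.0
```

Emit:
send_rows:
  deltas:
    - {"dx": -10,"dy": 35,"dz": 10,"rx": 0,"ry": 0,"rz": 0}
    - {"dx": -30,"dy": 70,"dz": 10,"rx": 0,"ry": 0,"rz": 0}
    - {"dx": -45,"dy": 106,"dz": 10,"rx": 0,"ry": 0,"rz": 0}
    - {"dx": -60,"dy": 142,"dz": 10,"rx": 0,"ry": 0,"rz": 0}
    - {"dx": -70,"dy": 165,"dz": 10,"rx": 0,"ry": 0,"rz": 0}

```text
clock: 17.98
tcp_pos: [0.5119, -0.1177, 0.1818]
orientation: [-2.184, -2.256, -0.001]
contact_force: [0.4, 0.1, 0.1]
grip_width: 0.045
gripper_force: 0.0
```

```bash
python3 chk.py
```

```text
17.9833 [ 0.51189803 -0.11770017  0.18181224] [0.35867961 0.13101298 0.07946385]
top gate 143 slope -0.002 x at hinge/mid/peg [-64.  -64.1 -64.2] y -74.0 46.0
top dark peg 22 [-66.76773934  36.10688764]
top lid x 749 [-43.1  38.7]
side gate 141 slope -0.032 x at hinge/mid/peg [-61.2 -63.8 -65. ] y -74.0 42.0
side dark peg 33 [-59.40007953  36.7023092 ]
side blue 109 x pct [-20.   38.7  42.9] y [-58.1  58.5]
side lid x 1137 [-44.5  40.9]
```

The top camera shows the gate parallel to the mouth (slope -0.002), the peg at home and the box in. To be sure it's on the limit, I'll give one firm nudge on the peg from outside with closed fingers.

Emit:
send_rows:
  deltas:
    - {"dx": 14,"dy": -35,"dz": 0,"rx": 0,"ry": 0,"rz": 0}
    - {"dx": 29,"dy": -71,"dz": 0,"rx": 0,"ry": 0,"rz": 0}
    - {"dx": 44,"dy": -107,"dz": 0,"rx": 0,"ry": 0,"rz": 0}
    - {"dx": 59,"dy": -143,"dz": 0,"rx": 0,"ry": 0,"rz": 0}
    - {"dx": 73,"dy": -176,"dz": 0,"rx": 0,"ry": 0,"rz": 0}
  jaw: 0
  newtons: 20

```text
clock: 18.5
tcp_pos: [0.5867, -0.3009, 0.1822]
orientation: [2.188, 2.252, -0.001]
contact_force: [0.5, 0.1, 0.1]
grip_width: -0.0002
gripper_force: 0.0
```

Emit:
send_rows:
  deltas:
    - {"dx": 0,"dy": 0,"dz": -10,"rx": 0,"ry": 0,"rz": 0}
    - {"dx": 0,"dy": 0,"dz": -50,"rx": 0,"ry": 0,"rz": 0}
    - {"dx": 0,"dy": 0,"dz": -90,"rx": 0,"ry": 0,"rz": 0}
    - {"dx": 0,"dy": 0,"dz": -114,"rx": 0,"ry": 0,"rz": 0}
    - {"dx": 0,"dy": 0,"dz": -114,"rx": 0,"ry": 0,"rz": 0}

```text
clock: 18.92
tcp_pos: [0.5827, -0.296, 0.062]
orientation: [-2.183, -2.248, 0.007]
contact_force: [-0.4, -0.1, -0.9]
grip_width: 0.0003
gripper_force: 0.0
```

Emit:
send_rows:
  deltas:
    - {"dx": 0,"dy": -4,"dz": 0,"rx": 0,"ry": 0,"rz": 0}
    - {"dx": 0,"dy": -8,"dz": 0,"rx": 0,"ry": 0,"rz": 0}
    - {"dx": 0,"dy": -12,"dz": 0,"rx": 0,"ry": 0,"rz": 0}
    - {"dx": 0,"dy": -15,"dz": 0,"rx": 0,"ry": 0,"rz": 0}
    - {"dx": 0,"dy": -17,"dz": 0,"rx": 0,"ry": 0,"rz": 0}

```text
clock: 19.33
tcp_pos: [0.5878, -0.312, 0.0694]
orientation: [-2.186, -2.256, -0.006]
contact_force: [-1.6, 8.9, 6.4]
grip_width: -0.0003
gripper_force: 4.8
```

Emit:
send_rows:
  deltas:
    - {"dx": -1,"dy": -2,"dz": 0,"rx": 0,"ry": 0,"rz": 0}
    - {"dx": -2,"dy": -4,"dz": 0,"rx": 0,"ry": 0,"rz": 0}
    - {"dx": -2,"dy": -5,"dz": 0,"rx": 0,"ry": 0,"rz": 0}
    - {"dx": -2,"dy": -5,"dz": 0,"rx": 0,"ry": 0,"rz": 0}

```text
clock: 19.67
tcp_pos: [0.5878, -0.3123, 0.0693]
orientation: [-2.179, -2.258, -0.013]
contact_force: [-0.3, 15.1, 8.5]
grip_width: -0.0004
gripper_force: 7.5
```

It's a firm stop, with the peg at about y=-331, which is the shut position. I'll retreat and do the final check.

Emit:
send_rows:
  deltas:
    - {"dx": 0,"dy": 5,"dz": 0,"rx": 0,"ry": 0,"rz": 0}
    - {"dx": 0,"dy": 15,"dz": 0,"rx": 0,"ry": 0,"rz": 0}
    - {"dx": 0,"dy": 35,"dz": 5,"rx": 0,"ry": 0,"rz": 0}
    - {"dx": 0,"dy": 50,"dz": 40,"rx": 0,"ry": 0,"rz": 0}
    - {"dx": 0,"dy": 60,"dz": 80,"rx": 0,"ry": 0,"rz": 0}

```text
clock: 20.08
tcp_pos: [0.5827, -0.256, 0.1461]
orientation: [-2.182, -2.253, 0.004]
contact_force: [0.5, 0.2, 0.3]
grip_width: 0.0001
gripper_force: 0.0
```

Emit:
send_rows:
  deltas:
    - {"dx": -10,"dy": 30,"dz": 20,"rx": 0,"ry": 0,"rz": 0}
    - {"dx": -30,"dy": 60,"dz": 40,"rx": 0,"ry": 0,"rz": 0}
    - {"dx": -50,"dy": 90,"dz": 50,"rx": 0,"ry": 0,"rz": 0}
    - {"dx": -60,"dy": 110,"dz": 50,"rx": 0,"ry": 0,"rz": 0}
    - {"dx": -60,"dy": 110,"dz": 50,"rx": 0,"ry": 0,"rz": 0}

```text
clock: 20.5
tcp_pos: [0.5231, -0.1441, 0.1985]
orientation: [-2.181, -2.259, -0.004]
contact_force: [-0.2, 0.7, -0.9]
grip_width: -0.0001
gripper_force: 0.0
```

```bash
python3 chk.py; python3 - <<'E'
from h import *
w=cloud(load('top'))
for nm,(a,b,c,e) in dict(drop=(168,186,408,426),pot=(245,265,418,440)).items():
    q=w[a:b,c:e].reshape(-1,3); q=q[q[:,2]>.03]; print(nm,len(q),q.mean(0))
E
```

```text
20.5 [ 0.52308452 -0.14410738  0.19849897] [-0.15451405  0.7242466  -0.8553653 ]
top gate 149 slope 0.011 x at hinge/mid/peg [-64.8 -63.9 -63.5] y -74.0 45.0
top dark peg 22 [-66.4859825   35.80050764]
top lid x 751 [-43.1  38.8]
side gate 141 slope -0.027 x at hinge/mid/peg [-61.2 -63.5 -64.5] y -75.0 42.0
side dark peg 36 [-59.05651804  36.70449999]
side blue 107 x pct [-19.8  38.7  42. ] y [-58.4  60. ]
side lid x 1137 [-57.1  40.2]
drop 76 [ 0.67012629 -0.40034032  0.05606407]
pot 135 [ 0.41259254 -0.43232251  0.05078897]
```

The gate is shut, the box hasn't moved and the bystanders are where they were.

```bash
python3 -c "
from bench import r
print(r.hand_in())"
```

```text
the job is handed in; nothing more can be done
None
```

I handed the job in at about 20.5 s. The box was pushed in to the rubber stops and the gate is shut to its limit behind it. The gripper is clear, and the dropper and pot have not moved. The pin can't be read directly, so I'm taking it as pressed from the box's position and the firm stops I felt.

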